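# Set the grinder, mesh the ribbed cup and hold it down

### The arm

A 6-joint arm with a two-finger parallel gripper is mounted at the origin on a cart in front of the work surface, level with it; the furniture and walls round the work are solid. World frame = base frame: x ahead of the robot, y to its left, z up, the work surface at z = 0. Lengths are in m, angles in rad, forces in N, time in s.
With the tool pointing down it reaches from about 0.35 to 0.975 m from the base axis. Payload 4.9 kg.
Tool frame: the origin (TCP) lies at the very end of the fingers, on their centre line; the grasp point (between the pads) lies 19 mm behind it (ctrl.grip_point_offset is the distance from the TCP to the grasp point, in m); z points along the fingers, y is the line along which they close (so a half turn about z gives the same grasp; the last joint's range is limited). The gripper opens to 85 mm and grips with 20 to 120 N. Pads are 22 mm wide; open, the fingers measure 114 mm over their backs; the gripper's body (76 mm by 85 mm) begins 54 mm behind the grasp point. The pads swing forward as they close: fully open they stand 13 mm farther back than shut.
Start: joints at [1.043, 0.053, 1.613, -0, 1.476, -0.119], TCP at [0.248, 0.573, 0.231] pointing down, gripper open.
Joint ranges: [-3.01, 3.01], [-1.01, 2.22], [0.06, 2.58], [-1.02, 4.17], [0.09, 2.62], [-3.14, 3.14]. Speed limits (rad/s): [2.57, 2.57, 3.14, 3.14, 3.14, 3.14].

### API

Orientations are given as a rotation vector (axis times angle).
In Python, from station import ctrl gives the robot as it stands.
- The arm moves only by the tool send_rows, never from a script. Its argument "rows" is a list of rows, each a list of 3 entries, a list of its own where there are three numbers: the finger opening in cm, from 0 to 8.54, then the shift along the tool's x, y, z in cm, then the turn about the tool's z in degrees. A call has 1 to 10 rows; each row shifts and turns the commanded pose from where the row before left it, along the tool's axes as they then stand; what a row does not reach is not made up. A row lasts 1/8 s, in which the tool goes at most 62.5 mm and 10.7 degrees, less where a joint would pass 70% of its speed; a pose out of reach is approached as far as the arm can. A call with a gripper value outside its range is refused whole. The fingers move at their own pace and stop on an object; "newtons" is the grip in N (left out, the last holds). Time passes only in rows, so rows that do not move let the fingers close. It gives the time, the measured TCP pose, the force, the opening and the grip force at its end, in the units of the state.
- ctrl.get_obs(): the state, without advancing time (a new reading comes with each control period).
- ctrl.get_image(name): name is "scene" or "top" or "wrist"; returns a dict with "frame" (400x640x3 uint8, red, green, blue), "range_z" (400x640 float32, m along the optical axis (not along the pixel's ray), 0 where there is no reading), "fx", "fy", "cx", "cy" (pixels), "cam_to_world" (4x4, takes a point from camera to world coordinates). Camera axes: x right, y down, z forward; pixel columns grow to the right and rows downward; lengths in m; the calibration is good to about 2 mm. A picture is of the moment at which its call begins.
- ctrl.finish_job(): hands the job in; it is judged then, once.
The state is a dict: "t": time; "q": joint angles; "dq": joint speeds; "effort": joint torques, N m; "tool_pos": TCP position; "tool_rot": TCP orientation; "contact_force": force on the tool from outside, world axes, zero at the start; "wrist_torque": the same for the moment, N m; "opening": finger opening in m; "grip_force": force on a finger pad.
Only numpy, scipy, OpenCV 4.12 (cv2) and the standard library are available. Lean on these libraries where they do the work, as an engineer would, in place of code of your own. Each camera call takes 0.05 s, during which the arm holds its last target. There are 200 camera calls.

### The job

First turn the speed dial of the grinder until its pointer stands at the long mark on the scale. Then take the grinding cup that has four ribs round its foot (not the smooth one) by its cap, turn it so that the ribs mesh with the slots in the grinder's collar, slide it fully home and press it down against the spring plate as far as it goes; finish while still gripping the cup and pressing it fully down, without letting go. Leave the dial at the mark, and leave all the other things on the worktop where they stand.

Things in the scene. Friction and masses are not known exactly. Their poses are not given: they have to be found in the camera images.
- grinder: White motor base, 126 x 236 mm, deck 40 mm above the worktop, fixed to it. Origin: centre of its underside; x to its far side, y to its left (the dial's side), z up. The dial's axis is at x 0, y +72 mm; the steel collar is centred at x 0, y -55 mm. Wall cabinets hang 0.47 m above the worktop from about x = 0.57 m outward: keep wrist and forearm in front of them.
- collar_mouth (a point): Centre of the top opening of the steel collar, 80 mm above the worktop, axes parallel to the grinder's. The collar is a tube of 90 mm outer and 69 mm inner diameter with four lands inside that leave a round bore of 54 mm diameter and four slots, 13 mm wide, pointing along this frame's +x, -x, +y and -y. The spring plate (bore floor) lies 30 mm below this point.
- drive_plate (a joint): Round spring-loaded plate, the floor of the collar's bore: 0 = up, grows as it is pressed down, stop at 0.008 m. About 4 N starts it, about 8 N (the cup's weight included) holds it at the stop; it springs back up when released.
- speed_dial (a joint): Angle of the speed dial, 0 to 3.14 rad, growing clockwise seen from above; stays where left, about 0.03 N m to turn. At 0 the pointer shows along the grinder's +y, at 1.57 along its +x (far side). Seven ticks on the deck every 0.524 rad from 0; the one long tick is at 2.094.
- dial_grip (a point): Point on the dial's axis, 62 mm above the worktop, in the middle of its upright grip bar. The bar is 12 mm thick, 40 mm long and 28 mm high (its top 74 mm above the worktop, its foot at 46 mm on a disc of 44 mm diameter). This frame turns with the dial: y runs along the bar to the pointer end (dark line), x across the bar, z up.
- long_mark (a point): Middle of the long tick of the scale on the grinder's deck, 35 mm from the dial's axis; 17 mm long, 3.5 mm wide, radial. The other ticks are 7 mm long.
- ribbed_cup: Closed steel grinding cup with a white cap, upright on the worktop, 105 mm high, loose, 0.17 to 0.34 kg. Origin: centre of its underside; z up. Steel part 50 mm diameter up to 58 mm, then the cap, 44 mm diameter, from 58 to 105 mm (grip it at about 82 mm). Four upright round ribs, 10 mm wide, along its +x, -x, +y and -y, stand out to 31 mm from the axis, from 3 to 36 mm above the underside. Any of the four quarter turns meshes, with about 1.5 mm play on each side.
- smooth_cup: Bystander: storage cup like the ribbed one in size and material but without ribs; the two cups may have swapped places. Origin: centre of its underside.
- tin: Bystander: food tin, 75 mm diameter, 58 mm high. Origin: centre of its underside.
- salt_shaker: Bystander: salt shaker, 44 mm diameter, 90 mm high. Origin: centre of its underside.
- lemon: Bystander: lemon, 78 x 55 x 56 mm. Origin: at its underside.
- wooden_spoon: Bystander: wooden spoon, 310 mm long, 14 mm high, lying along the front edge. Origin: centre of its underside.
- spice_jar: Bystander: spice jar, 41 mm diameter, 105 mm high. Origin: centre of its underside.
Mind the look-alikes: they are no part of the job. Leave any red look-alike of the ribbed_cup alone.

How it is judged:
On the way, in this order (a step that is already met when the one before it is completed fails the run):
1. the dial's pointer stands at the long mark, the ribbed cup being still away from the grinder (value of joint speed_dial between 1.954 and 2.234 rad and horizontal distance between ribbed_cup and collar_mouth above 0.06 m), for 0.2 s.
2. the ribbed cup has meshed and slid down to the spring plate (horizontal distance between ribbed_cup and collar_mouth below 0.005 m and angle between ribbed_cup's own z axis and vertical below 0.08 rad and z of ribbed_cup in the frame of collar_mouth below -0.026 m and (angle between the x axis of ribbed_cup and the x axis of collar_mouth, either way round below 0.15 rad or angle between the x axis of ribbed_cup and the y axis of collar_mouth, either way round below 0.15 rad)), for 0.1 s.
At the end, for the whole second after the job is handed in: Dial within 0.14 rad of the long mark; ribbed cup upright (0.08 rad), centred in the collar (5 mm), ribs in the slots, underside over 26 mm below the mouth; spring plate held down by more than 6 of its 8 mm; the fingers grip the cup (over 2 N), which is still (all of step 2 and value of joint speed_dial between 1.954 and 2.234 rad and value of joint drive_plate above 0.006 m and contact force between the fingers and ribbed_cup above 2 N and linear speed of ribbed_cup below 0.02 m/s); the arm keeps its last pose, push and grip.
It fails at once if the smooth cup or another bystander is moved by more than 3 cm (distance of any of smooth_cup, tin, salt_shaker, lemon, wooden_spoon, spice_jar from where it was at the start of the episode above 0.03 m).
It also fails if it takes over 58 s, if anything falls off the work surface, if the arm or the gripper's body presses on something with over 40 N, if the wrist force passes 120 N, or if a joint passes its speed limit or range.

## Working session

There is one attempt and no reset: what is moved stays moved. The work goes in short steps, Python scripts to look and compute and a tool call to move; the robot and the scene stay as the last step left them, time stands still between calls to the robot, and variables do not carry over. Pictures are saved under pics/ and viewed, at most 10 in all, crops included, and the job is handed in when it is done.

Besides the shell and the picture viewer there is one more tool, called after "Request:" by a JSON object that holds its "op" and its "data". send_rows: Moves the arm, as the interface text tells. Its arguments: {"type":"object","properties":{"rows":{"type":"array","items":{"type":"array"}},"newtons":{"type":"number"}},"required":["rows"]}

```bash
mkdir -p pics; ls; cat > h.py <<'E'
from station import ctrl
import numpy as np, cv2
def snap(n):
    im=ctrl.get_image(n); im['P']=pts(im); return im
def pts(im):
    z=im['range_z']; v,u=np.mgrid[:z.shape[0],:z.shape[1]]
    p=np.stack([(u-im['cx'])/im['fx']*z,(v-im['cy'])/im['fy']*z,z],-1)
    T=np.array(im['cam_to_world']); w=p@T[:3,:3].T+T[:3,3]; w[z==0]=np.nan; return w
def ray(im,u,v,h):
    T=np.array(im['cam_to_world']); d=T[:3,:3]@np.array([(u-im['cx'])/im['fx'],(v-im['cy'])/im['fy'],1]); o=T[:3,3]
    return o+d*(h-o[2])/d[2]
def save(f,name): cv2.imwrite('pics/'+name,f[...,::-1])
E
python3 - <<'E'
from h import *
a=snap('scene');b=snap('top')
save(np.ascontiguousarray(np.vstack([a['frame'],b['frame']])[:, :]) ,'a.png') if 0 else None
save(a['frame'],'scene.png');save(b['frame'],'top.png')
for i in (a,b): print(np.round(i['cam_to_world'],3),i['fx'])
print(ctrl.get_obs())
E
```

```text
pics
[[ 0.812 -0.38   0.443 -0.02 ]
 [-0.583 -0.554  0.594 -0.804]
 [ 0.02  -0.741 -0.672  0.87 ]
 [ 0.     0.     0.     1.   ]] 404.68394554238876
[[-0.085 -0.971  0.225  0.247]
 [-0.996  0.081 -0.025 -0.092]
 [ 0.006 -0.227 -0.974  1.246]
 [ 0.     0.     0.     1.   ]] 372.31222722936803
{'t': 0.1, 'q': array([ 1.04299798e+00,  5.33306369e-02,  1.61414809e+00,  2.31331952e-05,
        1.47598643e+00, -1.19021443e-01]), 'dq': array([-9.76860585e-04, -1.19899521e-03, -1.81687422e-03, -8.98840559e-05,
        6.02410500e-04,  2.74573819e-04]), 'effort': array([ 1.38073792e-04, -3.94904780e+01, -3.71364033e+01, -1.32350592e-04,
        3.89972629e-03,  9.36348471e-06]), 'tool_pos': array([0.24815378, 0.5730189 , 0.23016642]), 'tool_rot': array([-6.37521908e-01, -3.07559534e+00,  2.77679743e-03]), 'contact_force': array([-0.34887654,  0.12109248, -0.75439326]), 'wrist_torque': array([0.03804113, 0.04166056, 0.0249032 ]), 'grip_force': 0.0, 'opening': 0.08545127056966483}
```

View pics/scene.png

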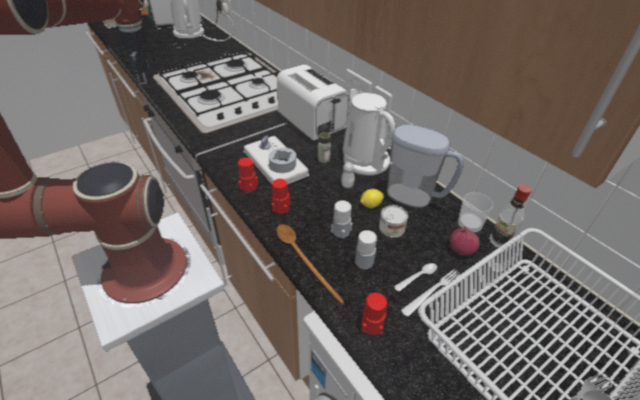

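View pics/top.png

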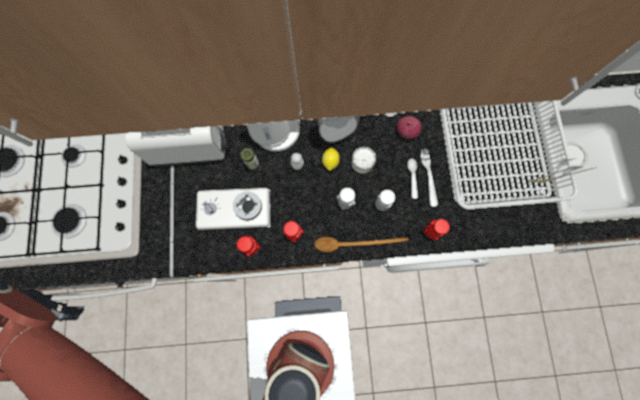

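The scene view shows the grinder at (277,160). There are white-capped cups at (342,219) and (366,249), and red look-alikes at (247,175), (281,196) and (374,314). In the top view, the dial is at (210,207), the collar at (247,205) and the white cups at (346,198) and (386,200). I'll crop the two candidates and the grinder.

```bash
cat > m.py <<'E'
from h import *
a=snap('scene');b=snap('top')
A=cv2.resize(a['frame'][195:275,320:400],(400,400),interpolation=cv2.INTER_CUBIC)
B=cv2.resize(b['frame'][180:240,190:275],(400,282),interpolation=cv2.INTER_CUBIC)
C=cv2.resize(a['frame'][125:190,235:315],(400,325),interpolation=cv2.INTER_CUBIC)[:282]
D=cv2.resize(b['frame'][180:220,325:405],(400,200),interpolation=cv2.INTER_CUBIC)
o=np.zeros((600,800,3),np.uint8); o[:300,:400]=A[50:350]; o[:282,400:]=B; o[300:582,400:]=C; o[300:500,:400]=D
save(o,'crop.png')
P=b['P']; f=b['frame'].astype(int)
# grinder deck: z near .04
m=(abs(P[...,2]-.04)<.006)&(f.min(-1)>150); m[:, :190]=0; m[:,280:]=0
n,l,s,c=cv2.connectedComponentsWithStats(m.astype(np.uint8)); k=1+s[1:,4].argmax(); q=P[l==k]
r=cv2.minAreaRect(q[:,:2].astype(np.float32)); print('deck',r,np.median(q[:,2]),s[k])
for n_,(u0,u1) in dict(c1=(330,362),c2=(372,400)).items():
  w=P[180:215,u0:u1].reshape(-1,3); w=w[w[:,2]>.098]; print(n_,len(w),w.mean(0),w.min(0),w.max(0))
w=P[180:235,225:275].reshape(-1,3); w=w[(w[:,2]>.073)&(w[:,2]<.09)]; print('collar',len(w),w.min(0),w.max(0),cv2.minEnclosingCircle(w[:,:2].astype(np.float32)))
w=P[190:225,195:225].reshape(-1,3); w=w[w[:,2]>.062]; print('bar',len(w),w.mean(0),cv2.minAreaRect(w[:,:2].astype(np.float32)))
E
python3 m.py
```

```text
deck ((0.5095919370651245, 0.1854545772075653), (0.23465684056282043, 0.12518605589866638), 87.7378921508789) 0.03988732037550924 [ 197  189   72   40 1809]
c1 150 [ 0.5062826  -0.19076572  0.10483804] [ 0.48628514 -0.21242493  0.09907256] [ 0.52775091 -0.17042171  0.11004715]
c2 150 [ 0.48901285 -0.31524721  0.1047963 ] [ 0.46773444 -0.3377463   0.09850321] [ 0.5096185  -0.2935968   0.10959555]
collar 366 [0.4634564  0.08619285 0.07303095] [0.55121675 0.17425641 0.0861991 ] ((0.5077276825904846, 0.1303277462720871), 0.04546988010406494)
bar 52 [0.51227252 0.25651955 0.07203207] ((0.5122022032737732, 0.25723040103912354), (0.03948713093996048, 0.012282120063900948), 34.56566619873047)
```

View pics/crop.png

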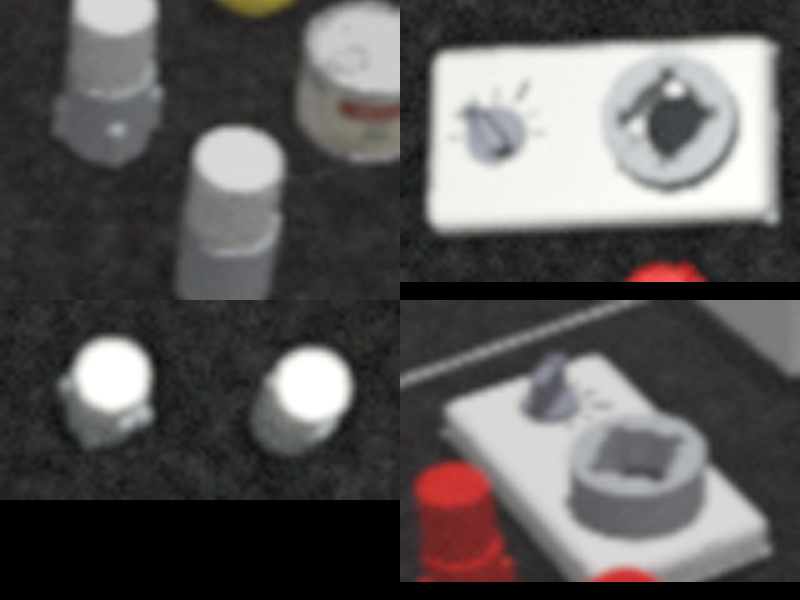

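The close crop settles it. The left cup, scene (342,219), shows ribs at its foot, and the right one, (366,249), is smooth. The red ones aren't candidates. The long tick is up and to the right of the dial, and the bar points up-left. The checks agree: collar to dial measures 127 mm, yaw is about −2.1°, and the dial stands at about 0.93 rad, so it needs +66.7°. I'll move above the dial.

Request:
{"op": "send_rows", "data": {"rows": [[8.5,[-3.68,-1.85,0.8],0],[8.5,[-3.68,-1.85,0.8],0],[8.5,[-3.68,-1.85,0.8],0],[8.5,[-3.68,-1.85,0.8],0],[8.5,[-3.68,-1.85,0.8],0],[8.5,[-3.68,-1.85,0.8],0],[8.5,[-3.68,-1.85,0.8],0],[8.5,[-3.68,-1.85,0.8],0],[8.5,[-3.68,-1.85,0.8],0],[8.5,[-3.68,-1.85,0.8],0]], "newtons": 20}}

```text
t: 1.45
tool_pos: [0.5132, 0.2563, 0.1509]
tool_rot: [-0.638, -3.076, 0.0]
contact_force: [1.1, -1.0, -0.3]
opening: 0.0851
grip_force: 0.0
```

Request:
{"op": "send_rows", "data": {"rows": [[5,[0,0,0],-9.7],[5,[0,0,0],-9.7],[5,[0,0,0],-9.7],[5,[0,0,0],-9.7],[5,[0,0,0],-9.7],[5,[0,0,0],-9.5],[5,[0,0,0],0]]}}

```text
t: 2.33
tool_pos: [0.5124, 0.2574, 0.1511]
tool_rot: [0.931, -3.0, 0.0]
contact_force: [0.1, 0.1, 0.3]
opening: 0.0501
grip_force: 0.0
```

```bash
cat >> h.py <<'E'
from scipy.spatial.transform import Rotation as Ro
def go(x,y,z,ydir):
    o=ctrl.get_obs(); R=Ro.from_rotvec(o['tool_rot']).as_matrix(); d=R.T@(np.array([x,y,z])-o['tool_pos'])
    ya=np.degrees(np.arctan2(R[1,1],R[0,1])); t=-((ydir-ya+90)%180-90)
    print('t',o['t'],'tool',o['tool_pos'].round(4),'yang',ya.round(2),'shift cm',(d*100).round(2),'turn',round(t,2),'q',o['q'].round(2),'tilt',R[:,2].round(3))
E
python3 - <<'E'
from h import *
go(.5122,.2572,.052,124.6)
w=snap('wrist');save(w['frame'],'w1.png')
P=w['P'].reshape(-1,3); s=P[(abs(P[:,0]-.512)<.04)&(abs(P[:,1]-.257)<.04)&(P[:,2]>.066)&(P[:,2]<.08)]
print(len(s),s.mean(0),cv2.minAreaRect(s[:,:2].astype(np.float32)))
E
```

```text
t 2.325 tool [0.5124 0.2574 0.1511] yang 124.47 shift cm [ 0.02 -0.    9.91] turn -0.13 q [ 0.34 -0.01  1.81 -0.    1.34 -1.84] tilt [-0. -0. -1.]
987 [0.51118393 0.25721656 0.07329191] ((0.512221097946167, 0.2579554319381714), (0.04060911387205124, 0.011867525056004524), 34.85951232910156)
```

View pics/w1.png

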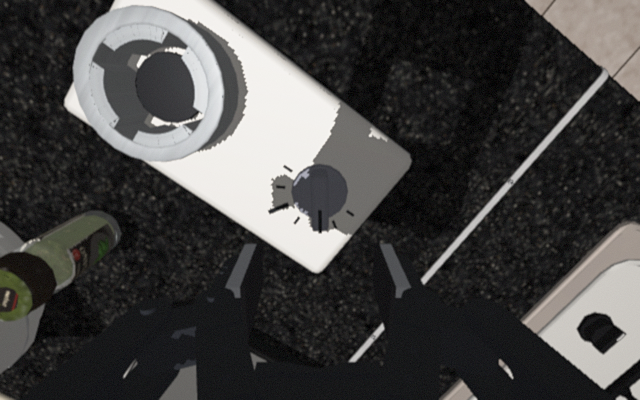

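The wrist view agrees with the top view to 1 mm: dial bar at about (320,195), pointer line at (320,220), long tick at (278,208). Descending to grip and turn the dial.

Request:
{"op": "send_rows", "data": {"rows": [[5,[0,0,3],0],[5,[0,0,3],0],[5,[0,0,2.5],0],[5,[0,0,1.4],0],[0,[0,0,0],0],[0,[0,0,0],0],[0,[0,0,0],0],[0,[0,0,0],0],[0,[0,0,0],0],[0,[0,0,0],0]]}}

```text
t: 3.62
tool_pos: [0.5127, 0.2589, 0.0537]
tool_rot: [-0.933, 2.998, 0.004]
contact_force: [-2.2, 5.2, 0.7]
opening: 0.0113
grip_force: 26.2
```

Request:
{"op": "send_rows", "data": {"rows": [[0,[0,0,0],7.4],[0,[0,0,0],7.4],[0,[0,0,0],7.4],[0,[0,0,0],7.4],[0,[0,0,0],7.4],[0,[0,0,0],7.4],[0,[0,0,0],7.4],[0,[0,0,0],7.4],[0,[0,0,0],7.4],[0,[0,0,0],0]]}}

```text
t: 4.88
tool_pos: [0.5126, 0.2589, 0.0537]
tool_rot: [-0.868, -3.019, -0.004]
contact_force: [-2.7, 5.0, 0.2]
opening: 0.0115
grip_force: 26.3
```

```bash
python3 - <<'E'
from h import *
go(.5122,.2572,.052,57.9)
E
```

```text
t 4.875 tool [0.5126 0.2589 0.0537] yang 57.91 shift cm [-0.05 -0.16  0.17] turn 0.01 q [ 0.34  0.11  1.87  0.    1.16 -0.68] tilt [ 0.     0.003 -1.   ]
```

Request:
{"op": "send_rows", "data": {"rows": [[5,[0,0,0],0],[5,[0,0,0],0],[5,[0,0,0],0],[5,[0,0,0],0],[5,[0,0,-2.5],0],[5,[0,0,-4],0],[5,[0,0,-4],0],[5,[0,0,0],0]]}}

```text
t: 5.88
tool_pos: [0.5152, 0.2583, 0.1621]
tool_rot: [0.865, 3.013, 0.008]
contact_force: [0.6, 0.1, 0.4]
opening: 0.0501
grip_force: 0.0
```

```bash
cat > m2.py <<'E'
from h import *
go(.5122,.2572,.16,57.9)
for n in ('wrist','top'):
  w=snap(n); save(w['frame'],'w2_%s.png'%n)
  P=w['P'].reshape(-1,3); near=(abs(P[:,0]-.512)<.04)&(abs(P[:,1]-.257)<.04)
  s=P[near&(P[:,2]>.066)&(P[:,2]<.08)]
  if len(s)>5: print(n,'bar',len(s),cv2.minAreaRect(s[:,:2].astype(np.float32)))
  s=P[(abs(P[:,0]-.508)<.06)&(abs(P[:,1]-.131)<.06)&(P[:,2]>.073)&(P[:,2]<.09)]
  if len(s)>5: print(n,'collar',len(s),cv2.minEnclosingCircle(s[:,:2].astype(np.float32)))
  s=P[(abs(P[:,2]-.04)<.004)&(w['frame'].reshape(-1,3).min(-1)>90)&(abs(P[:,0]-.51)<.1)&(abs(P[:,1]-.185)<.15)]
  print(n,'deck',cv2.minAreaRect(s[:,:2].astype(np.float32)))
E
python3 m2.py
```

```text
t 5.875 tool [0.5152 0.2583 0.1621] yang 57.97 shift cm [ 0.2  -0.25  0.21] turn 0.07 q [ 0.34 -0.02  1.8  -0.    1.35 -0.68] tilt [ 0.008  0.003 -1.   ]
wrist bar 904 ((0.5121053457260132, 0.2580103278160095), (0.011978117749094963, 0.0399676077067852), 57.99268341064453)
wrist collar 4441 ((0.5060393214225769, 0.1315845549106598), 0.04517423361539841)
wrist deck ((0.509070098400116, 0.1861831545829773), (0.2328699827194214, 0.12316996604204178), 87.6726303100586)
top bar 25 ((0.5101894736289978, 0.2556362748146057), (0.012286514975130558, 0.037350304424762726), 46.1734619140625)
top collar 366 ((0.5076560974121094, 0.13088586926460266), 0.04508816823363304)
top deck ((0.5089249610900879, 0.18272536993026733), (0.22912199795246124, 0.12484340369701385), 87.59333038330078)
```

The dial is at the mark: the bar normal reads 58.0° against the 57.9° wanted. Now over to the ribbed cup.

Request:
{"op": "send_rows", "data": {"rows": [[7,[-2.3,-3.86,-0.4],0],[7,[-2.3,-3.86,-0.4],0],[7,[-2.3,-3.86,-0.4],0],[7,[-2.3,-3.86,-0.4],0],[7,[-2.3,-3.86,-0.4],0],[7,[-2.3,-3.86,-0.4],0],[7,[-2.3,-3.86,-0.4],0],[7,[-2.3,-3.86,-0.4],0],[7,[-2.3,-3.86,-0.4],0],[7,[-2.3,-3.86,-0.4],0]]}}

```text
t: 7.22
tool_pos: [0.5017, -0.1928, 0.1951]
tool_rot: [-0.866, -3.016, -0.001]
contact_force: [0.7, 0.1, -0.4]
opening: 0.0699
grip_force: 0.0
```

Request:
{"op": "send_rows", "data": {"rows": [[7,[0,0,0],0],[7,[0,0,0],0]]}}

```text
t: 7.48
tool_pos: [0.5021, -0.1911, 0.1955]
tool_rot: [-0.866, -3.017, -0.002]
contact_force: [0.7, 0.4, -0.6]
opening: 0.0706
grip_force: 0.0
```

```bash
python3 - <<'E'
from h import *
go(.5063,-.1908,.2,58)
w=snap('wrist')
P=w['P'];np.save('cupP.npy',P)
near=(np.hypot(P[...,0]-.506,P[...,1]+.191)<.06)
c=P[near&(P[...,2]>.098)&(P[...,2]<.112)]
ctr,r=cv2.minEnclosingCircle(c[:,:2].astype(np.float32)); print('cap',len(c),ctr,r,c.mean(0))
s=P[near&(P[...,2]>.005)&(P[...,2]<.045)]
d=s[:,:2]-np.array(ctr); rr=np.hypot(*d.T); an=np.degrees(np.arctan2(d[:,1],d[:,0]))
for a in range(-180,180,6):
  k=(an>=a)&(an<a+6)
  if k.sum()>2: print(a,k.sum(),np.percentile(rr[k],[50,95]).round(4),np.percentile(s[k,2],95).round(3))
f=w['frame']; save(cv2.resize(f[60:300,180:460],(700,600)),'cup.png')
E
```

```text
t 7.475 tool [ 0.5021 -0.1911  0.1955] yang 57.96 shift cm [-0.34  0.25 -0.45] turn -0.04 q [-0.5  -0.13  1.85  0.    1.42 -1.51] tilt [-0.003  0.002 -1.   ]
cap 2812 (0.5060133337974548, -0.19072552025318146) 0.022517740726470947 [ 0.50514896 -0.19035173  0.10468005]
-180 16 [0.0242 0.0243] 0.04
-174 16 [0.0242 0.0244] 0.044
-168 12 [0.0245 0.0247] 0.042
-162 9 [0.0244 0.0245] 0.042
-156 9 [0.0244 0.0245] 0.044
-150 7 [0.0247 0.0248] 0.04
-132 12 [0.0262 0.027 ] 0.03
-126 34 [0.0278 0.0298] 0.036
-120 16 [0.0287 0.0309] 0.037
-114 9 [0.0282 0.0298] 0.036
54 10 [0.0278 0.0297] 0.036
60 17 [0.0279 0.03  ] 0.036
66 38 [0.0275 0.0295] 0.035
72 13 [0.0254 0.0267] 0.035
90 7 [0.0244 0.0245] 0.037
96 11 [0.0241 0.0243] 0.042
102 10 [0.0241 0.0242] 0.04
108 12 [0.0242 0.0244] 0.041
114 18 [0.0241 0.0242] 0.043
120 18 [0.0239 0.024 ] 0.041
126 17 [0.0241 0.0243] 0.043
132 20 [0.0241 0.0243] 0.041
138 19 [0.024  0.0269] 0.042
144 38 [0.0274 0.0297] 0.043
150 46 [0.029  0.0302] 0.042
156 36 [0.0277 0.0297] 0.041
162 16 [0.024  0.0275] 0.042
168 21 [0.0242 0.0244] 0.043
174 16 [0.0242 0.0244] 0.043
```

View pics/cup.png

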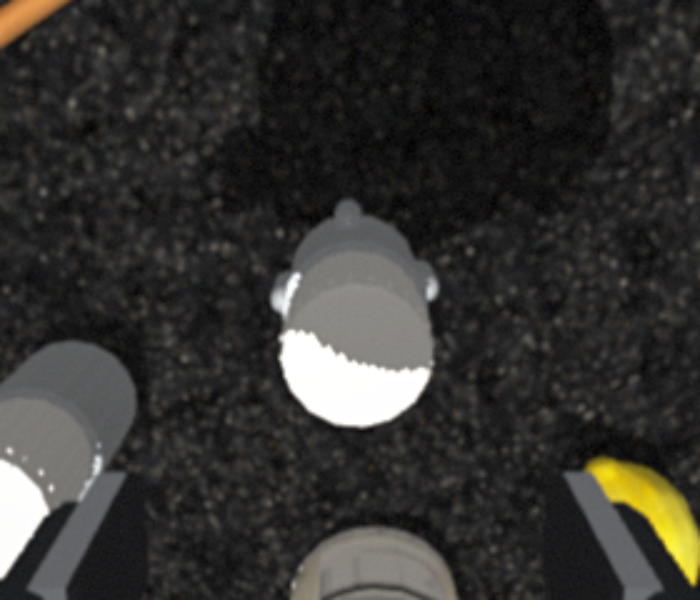

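The close crop shows ribs at (347,212), (283,293) and (430,282), so this is the ribbed cup. I'll refine its yaw and work out the grasp.

```bash
python3 - <<'E'
from h import *
P=np.load('cupP.npy').reshape(-1,3); c=np.array([.506,-.1907])
d=P[:,:2]-c; r=np.hypot(*d.T); an=np.degrees(np.arctan2(d[:,1],d[:,0]))
s=(r>.026)&(r<.033)&(P[:,2]>.006)&(P[:,2]<.036)
for lo,hi in((135,172),(40,80),(-145,-100)):
  k=s&(an>lo)&(an<hi); q=d[k]; A=np.c_[2*q,np.ones(len(q))]
  sol=np.linalg.lstsq(A,(q**2).sum(1),rcond=None)[0]; cc=sol[:2]; print(k.sum(),an[k].mean(),an[k].min(),an[k].max(),'circ',cc,np.sqrt(sol[2]+cc@cc),np.degrees(np.arctan2(cc[1],cc[0])))
go(.506,-.1907,.064,58)
E
```

```text
88 152.9306616336378 142.98207583116766 162.78767352163155 circ [-0.0241508   0.01229277] 0.0032187557415063427 153.02387145173412
58 66.28675765833995 54.40713874306213 72.26359660744524 circ [0.01180281 0.02408419] 0.0031437866330951145 63.892149869008165
57 -120.99205341781374 -126.70032695294994 -108.49480430445527 circ [-0.01281419 -0.02386933] 0.003238836171384471 -118.22902442036124
t 7.525 tool [ 0.5023 -0.1907  0.1958] yang 58.01 shift cm [-0.35  0.2  13.18] turn 0.01 q [-0.5  -0.13  1.85  0.    1.42 -1.51] tilt [-0.002  0.002 -1.   ]
```

Request:
{"op": "send_rows", "data": {"rows": [[7,[-0.35,0.2,2],0],[7,[0,0,4],0],[7,[0,0,4],0],[7,[0,0,3.2],0],[7,[0,0,0],0],[2,[0,0,0],0],[2,[0,0,0],0],[2,[0,0,0],0],[2,[0,0,0],0],[2,[0,0,0],0]], "newtons": 60}}

```text
t: 8.78
tool_pos: [0.5083, -0.1924, 0.0671]
tool_rot: [0.866, 3.016, -0.0]
contact_force: [0.5, 1.7, 5.7]
opening: 0.0429
grip_force: 61.7
```

Request:
{"op": "send_rows", "data": {"rows": [[2,[0,0,0],0],[2,[0,0,-4],0],[2,[0,0,-5],0],[2,[0,0,-4],0],[2,[0,0,0],0],[2,[0,0,0],0]]}}

```text
t: 9.52
tool_pos: [0.5057, -0.1914, 0.1928]
tool_rot: [-0.866, -3.016, -0.001]
contact_force: [-0.3, -0.4, -3.7]
opening: 0.0424
grip_force: 62.1
```

```bash
python3 - <<'E'
from h import *
o=ctrl.get_obs(); print(o['opening'],o['grip_force'],o['contact_force'])
go(.507,.1312,.195,58-0)
w=snap('scene');f=w['frame']; save(cv2.resize(f[150:290,270:440],(680,560)),'held.png')
E
```

```text
0.04243961989917773 62.05338001716882 [-0.28930309 -0.3528079  -3.68337776]
t 9.525 tool [ 0.5057 -0.1914  0.1928] yang 57.97 shift cm [17.   27.42 -0.17] turn -0.03 q [-0.5  -0.12  1.85 -0.    1.42 -1.51] tilt [-0.003  0.002 -1.   ]
```

View pics/held.png

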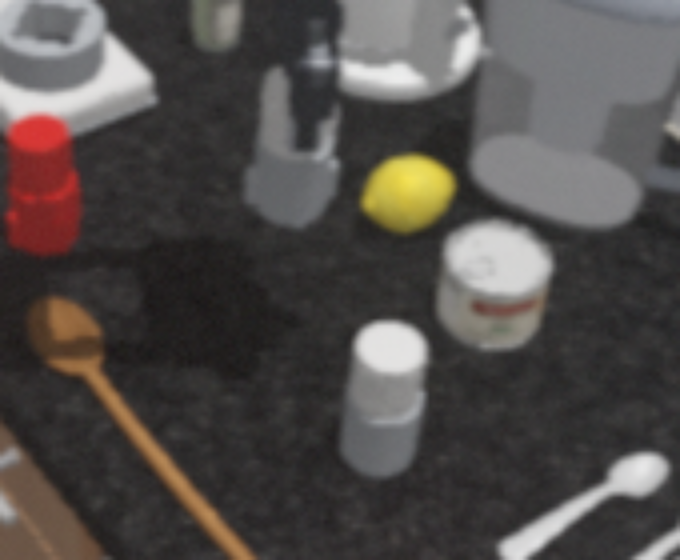

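The cup is held upright at (290,190) in the crop, and its neighbours are undisturbed. Carrying it over the collar and turning it by −24.8°.

Request:
{"op": "send_rows", "data": {"rows": [[2,[1.7,2.74,0],0],[2,[1.7,2.74,0],0],[2,[1.7,2.74,0],0],[2,[1.7,2.74,0],0],[2,[1.7,2.74,0],0],[2,[1.7,2.74,0],0],[2,[1.7,2.74,0],0],[2,[1.7,2.74,0],0],[2,[1.7,2.74,0],0],[2,[1.7,2.74,0],0]]}}

```text
t: 10.82
tool_pos: [0.5064, 0.1313, 0.1921]
tool_rot: [-0.865, -3.015, 0.003]
contact_force: [0.4, 0.2, -2.5]
opening: 0.0428
grip_force: 62.2
```

Request:
{"op": "send_rows", "data": {"rows": [[2,[0,0,0],-6.2],[2,[0,0,0],-6.2],[2,[0,0,0],-6.2],[2,[0,0,0],-6.2],[2,[0,0,1],0],[2,[0,0,0.8],0],[2,[0,0,0],0],[2,[0,0,0],0]]}}

```text
t: 11.82
tool_pos: [0.5081, 0.1305, 0.1771]
tool_rot: [-0.199, -3.135, 0.0]
contact_force: [-0.5, 0.5, -2.2]
opening: 0.0428
grip_force: 62.4
```

```bash
python3 - <<'E'
from h import *
go(.507,.1312,.15,82.8)
w=snap('wrist');save(w['frame'],'w3.png'); P=w['P']; np.save('w3.npy',P)
c=P[(np.hypot(P[...,0]-.507,P[...,1]-.131)<.05)&(abs(P[...,2]-.08)<.004)]
print('collar',len(c),cv2.minEnclosingCircle(c[:,:2].astype(np.float32)))
t=ctrl.get_obs()['tool_pos'];d=P[...,:2]-t[:2]; r=np.hypot(d[...,0],d[...,1]); an=np.degrees(np.arctan2(d[...,1],d[...,0]))
for lo in (1,) :
  k=(r<.034)&(r>.015)&(P[...,2]>t[2]-.062)&(P[...,2]<t[2]-.03); print('foot',k.sum())
  b=k&(r<.0254); A=np.c_[2*P[b][:,:2],np.ones(b.sum())]; s=np.linalg.lstsq(A,(P[b][:,:2]**2).sum(1),rcond=None)[0]; print('fit body',s[:2],np.sqrt(s[2]+s[:2]@s[:2]))
  cz=s[:2]; d=P[...,:2]-cz; r=np.hypot(d[...,0],d[...,1]); an=np.degrees(np.arctan2(d[...,1],d[...,0])); k=k&(r>.0262)
  h,e=np.histogram(an[k],bins=np.arange(-180,181,10)); print([(int(x),int(n)) for x,n in zip(e,h) if n]); print('zmin/max',P[k][:,2].min(),P[k][:,2].max())
E
```

```text
t 11.825 tool [0.5081 0.1305 0.1771] yang 82.75 shift cm [0.11 0.06 2.71] turn -0.05 q [ 0.11 -0.15  1.9  -0.    1.39 -1.33] tilt [-0. -0. -1.]
collar 4021 ((0.5072425603866577, 0.1309070736169815), 0.044879570603370667)
foot 1591
fit body [0.50208827 0.14906835] 0.005884826553226699
[(-160, 74), (-150, 237), (-140, 97), (-130, 148), (-120, 95), (-110, 41), (-100, 127), (-90, 43)]
zmin/max 0.11589610638858883 0.14743504547009875
```

View pics/w3.png

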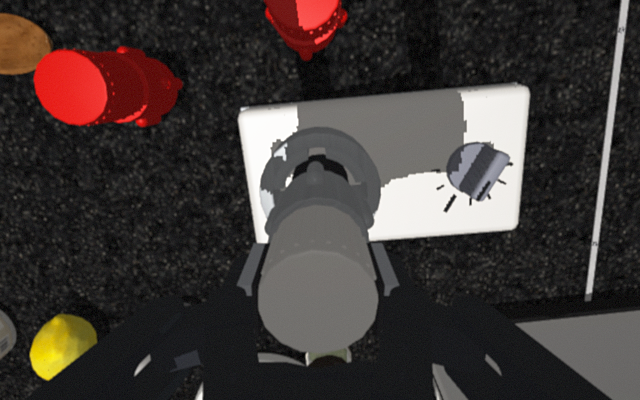

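The wrist view shows the held cup above the collar. Its front rib at (315,170) lines up with the slot at (318,155), and the dial bar points to the long tick at (450,203). I'll check the rib angle numerically from the saved points.

```bash
python3 - <<'E'
from h import *
P=np.load('w3.npy').reshape(-1,3); t=ctrl.get_obs()['tool_pos']
d=P[:,:2]-t[:2]; r=np.hypot(*d.T); an=np.degrees(np.arctan2(d[:,1],d[:,0]))%360
k=(r<.036)&(r>.018)&(P[:,2]>t[2]-.062)&(P[:,2]<t[2]-.032)
for a in range(0,360,6):
  j=k&(an>=a)&(an<a+6)
  if j.sum()>3: print(a,j.sum(),np.percentile(r[j],[10,50,95]).round(4))
def fit(q):
  s=np.linalg.lstsq(np.c_[2*q,np.ones(len(q))],(q**2).sum(1),rcond=None)[0]; return s[:2],np.sqrt(s[2]+s[:2]@s[:2])
q=d[k&(((an>100)&(an<160))|((an>196)&(an<256)))]; q=q[np.hypot(*q.T)<.0265]; c,R=fit(q); print('body',c,R,len(q))
q=d[k&(abs(an-178)<12)&(r>.0268)]; c2,R2=fit(q); v=c2-c; print('rib',c2,R2,len(q),np.degrees(np.arctan2(v[1],v[0])), np.degrees(np.arctan2(c2[1],c2[0])))
E
```

```text
84 14 [0.0267 0.0279 0.0297]
90 20 [0.0263 0.0291 0.0306]
96 85 [0.0269 0.0292 0.0304]
102 112 [0.0254 0.0268 0.0285]
108 7 [0.0251 0.0253 0.0254]
114 11 [0.0254 0.0257 0.026 ]
120 23 [0.0261 0.0262 0.0264]
126 36 [0.026  0.0261 0.0264]
132 38 [0.0262 0.0264 0.0267]
138 46 [0.0266 0.0268 0.0271]
144 59 [0.0266 0.0269 0.0271]
150 58 [0.0267 0.027  0.0272]
156 63 [0.027  0.0273 0.0275]
162 67 [0.027  0.0272 0.0275]
168 93 [0.0279 0.0312 0.0329]
174 111 [0.0304 0.0333 0.0337]
180 93 [0.0292 0.0323 0.0336]
186 45 [0.0271 0.0275 0.0313]
192 63 [0.0272 0.0275 0.0277]
198 49 [0.0271 0.0272 0.0275]
204 47 [0.027  0.0271 0.0272]
210 45 [0.027  0.0272 0.0273]
216 24 [0.0267 0.0269 0.0271]
222 21 [0.0265 0.0266 0.0267]
228 19 [0.0265 0.0266 0.0267]
246 32 [0.0269 0.0274 0.0282]
252 95 [0.0276 0.029  0.0305]
258 28 [0.0279 0.0296 0.031 ]
264 8 [0.0289 0.0296 0.0311]
body [-0.00117485 -0.00011663] 0.02556091176295194 158
rib [-0.0288724   0.00111861] 0.004422712082149611 346 177.44644152938451 177.78128029206584
```

The ribs are at 177.6°, which matches the wanted −2.3° modulo 90. Small centring shift, then a slow descent.

Request:
{"op": "send_rows", "data": {"rows": [[2,[-0.12,0.06,1],0],[2,[0,0,1.2],0],[2,[0,0,0.5],0],[2,[0,0,0.4],0],[2,[0,0,0.4],0],[2,[0,0,0.3],0],[2,[0,0,0],0]]}}

```text
t: 12.75
tool_pos: [0.5092, 0.1309, 0.1391]
tool_rot: [-0.198, -3.135, 0.0]
contact_force: [-0.6, -0.2, -2.2]
opening: 0.0427
grip_force: 62.4
```

```bash
python3 - <<'E'
from h import *
go(.5094,.1309,.115,82.8); print(ctrl.get_obs()['contact_force'],ctrl.get_obs()['wrist_torque'])
E
```

```text
t 12.75 tool [0.5092 0.1309 0.1391] yang 82.77 shift cm [-0.02  0.    2.41] turn -0.03 q [ 0.11 -0.11  1.93 -0.    1.32 -1.33] tilt [-0. -0. -1.]
[-0.59228892 -0.19237972 -2.24716106] [ 0.00883636  0.01080882 -0.00569096]
```

The ribs are already in the slots with no contact force. Continuing to the plate.

Request:
{"op": "send_rows", "data": {"rows": [[2,[0,0,0.5],0],[2,[0,0,0.5],0],[2,[0,0,0.5],0],[2,[0,0,0.5],0],[2,[0,0,0.3],0],[2,[0,0,0],0],[2,[0,0,0],0]]}}

```text
t: 13.62
tool_pos: [0.5096, 0.131, 0.117]
tool_rot: [0.198, 3.135, 0.0]
contact_force: [-1.6, -0.2, 0.9]
opening: 0.0425
grip_force: 62.7
```

Request:
{"op": "send_rows", "data": {"rows": [[2,[0,0,0.2],0],[2,[0,0,0.2],0],[2,[0,0,0.2],0],[2,[0,0,0],0],[2,[0,0,0],0]]}}

```text
t: 14.25
tool_pos: [0.5097, 0.131, 0.1107]
tool_rot: [0.198, 3.134, 0.0]
contact_force: [-0.6, -0.3, 3.6]
opening: 0.0426
grip_force: 62.9
```

Request:
{"op": "send_rows", "data": {"rows": [[2,[0,0,0.15],0],[2,[0,0,0.15],0],[2,[0,0,0.1],0],[2,[0,0,0],0],[2,[0,0,0],0]]}}

```text
t: 14.88
tool_pos: [0.5102, 0.1311, 0.109]
tool_rot: [0.197, 3.134, 0.0]
contact_force: [-5.3, -0.1, 15.4]
opening: 0.0425
grip_force: 64.0
```

Request:
{"op": "send_rows", "data": {"rows": [[2,[0,0,0.1],0],[2,[0,0,0.1],0],[2,[0,0,0],0],[2,[0,0,0],0]]}}

```text
t: 15.38
tool_pos: [0.5106, 0.1311, 0.1089]
tool_rot: [0.197, 3.134, -0.0]
contact_force: [-9.7, -1.5, 23.2]
opening: 0.0426
grip_force: 64.8
```

The force climbs stiffly after about 8 mm of travel, so the plate is at its stop. I'll relax the push slightly and check the dial and the cup.

Request:
{"op": "send_rows", "data": {"rows": [[2,[0.05,0,-0.07],0],[2,[0,0,0],0],[2,[0,0,0],0],[2,[0,0,0],0]]}}

```text
t: 15.88
tool_pos: [0.5103, 0.1311, 0.1089]
tool_rot: [0.197, 3.133, -0.0]
contact_force: [-6.5, -0.7, 19.1]
opening: 0.0427
grip_force: 64.3
```

```bash
python3 m2.py; python3 - <<'E'
from h import *
w=cv2.imread('pics/w2_wrist.png'); s=ctrl.get_image('scene')['frame'][:,:,::-1]
o=np.zeros((500,640,3),np.uint8); o[:280]=w[60:340]; o[280:,:320]=cv2.resize(s[115:191,220:331],(320,220)); cv2.imwrite('pics/fin.png',o); print(ctrl.get_obs()['contact_force'])
E
```

```text
t 15.875 tool [0.5103 0.1311 0.1089] yang 82.79 shift cm [ 1.38 12.53 -5.11] turn 24.89 q [ 0.11 -0.07  1.95 -0.    1.26 -1.33] tilt [ 0.002 -0.    -1.   ]
wrist bar 1971 ((0.5122308731079102, 0.25753042101860046), (0.013814251869916916, 0.04005696251988411), 57.549957275390625)
wrist collar 8790 ((0.5070642828941345, 0.13115839660167694), 0.044913340359926224)
wrist deck ((0.5092812776565552, 0.18614503741264343), (0.23307311534881592, 0.1234944686293602), 87.69770812988281)
top bar 11 ((0.5222973823547363, 0.24674107134342194), (0.004758329130709171, 0.01538765151053667), 86.58165740966797)
top collar 95 ((0.5060320496559143, 0.13013514876365662), 0.043856944888830185)
top deck ((0.5093135237693787, 0.16438183188438416), (0.19274649024009705, 0.12220129370689392), 87.14279174804688)
[-8.37688896 -0.05263859 20.60662975]
```

View pics/fin.png

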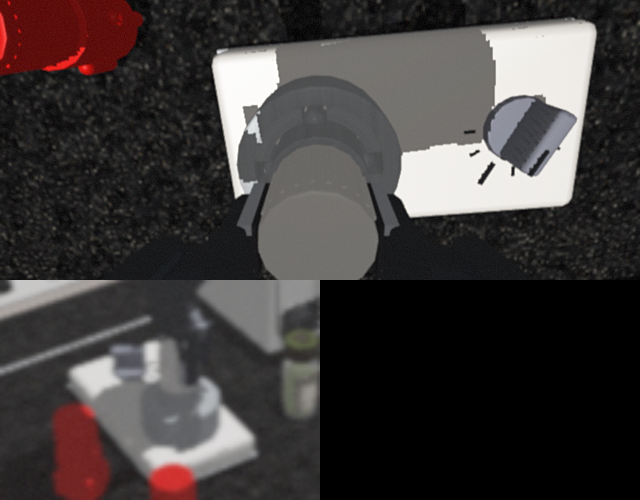

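The view shows the ribs seated in the slots at (315,115), (262,160) and (372,158). The dial is still at the mark (57.6°), and about 20 N is pressing down with the grip holding. Handing in.

```bash
python3 -c "
from station import ctrl
print(ctrl.finish_job())"
```

```text
the job is handed in; nothing more can be done
None
```

I handed the job in at about 16 s on the robot's clock, and no verdict came back. The dial stands at the long mark (within about 0.01 rad as measured). The ribbed cup is meshed in the collar, gripped at about 64 N and pressed down with about 20 N at the spring plate's stop.

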